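# Pack the screwdrivers into the two-layer tool box

## Robot

A 6-joint arm with a two-finger parallel gripper is mounted at the origin on a cart in front of the work surface, level with it; the furniture and walls round the work are solid. World frame = base frame: x ahead of the robot, y to its left, z up, the work surface at z = 0. Lengths are in m, angles in rad, forces in N, time in s.
With the tool pointing down it reaches from about 0.3 to 0.85 m from the base axis. Payload 5.4 kg.
Tool frame: the origin (TCP) lies between the finger pads, 19 mm behind the fingertips; this is the grasp point; z points along the fingers, y is the line along which they close (so a half turn about z gives the same grasp; the last joint's range is limited). The gripper opens to 85 mm and grips with 20 to 120 N. Pads are 22 mm wide; open, the fingers measure 114 mm over their backs; the gripper's body (76 mm by 85 mm) begins 54 mm behind the grasp point. The pads swing forward as they close: fully open they stand 13 mm farther back than shut.
Start: joints at [-1.487, 0.158, 1.597, -0, 1.386, -0.21], TCP at [0.166, -0.55, 0.25] pointing down, gripper open.
Joint ranges: [-2.91, 2.91], [-0.94, 2.29], [0.18, 2.7], [-1.29, 4.43], [0.17, 2.64], [-3, 3]. Speed limits (rad/s): [2.57, 2.57, 3.14, 3.14, 3.14, 3.14].

## Interface

Orientations are given as [roll, pitch, yaw] about the fixed x, y, z axes, in that order (R = Rz(yaw) Ry(pitch) Rx(roll)).
In Python, from rig import sense, grab_frame, job_done gives the robot as it stands. The module is installed in compiled form; this text tells all that it offers.
- The arm moves only by the shell command python3 -m pendant FILE [FORCE], which reads ROWS from the file FILE. ROWS is a JSON list that holds a single list of rows (three levels of brackets), with 1 to 5 rows, each of 7 numbers: a rotation vector rx, ry, rz in normalised numbers (1 is 2 pi rad), then dx, dy, dz in a scale on which 1.0 is 0.6 m, then the finger opening in m; each row is the pose to reach, as a shift and turn from the pose commanded when the command began, along the tool's axes at that moment; what a row does not reach only later rows make up. A row lasts 1/10 s, in which the tool goes at most 0.05 m and 0.15 rad, less where a joint would pass 70% of its speed; a pose out of reach is approached as far as the arm can. The fingers move at their own pace and stop on an object; FORCE is the grip in N (left out, the last holds). Time passes only in rows, so rows that do not move let the fingers close. It prints the time, the measured TCP pose, the force, the opening and the grip force at its end. Input that does not fit is refused with a message, and nothing moves.
- sense(): the state, without advancing time (a new reading comes with each control period).
- grab_frame(name): name is "side" or "top" or "wrist"; returns a dict with "color" (384x512x3 uint8, red, green, blue), "vertical_fov" (degrees; the focal length in pixels is half the picture's height over the tangent of half this angle, whatever the lens; pixels are square), "cx", "cy" (the principal point, pixels), "dist_coeffs" ([k1, k2, p1, p2, k3] as OpenCV has them; the pictures are not rectified), "position" and "attitude" of the camera in the world; the wrist camera has in their place "hand_eye" (4x4, takes a point from camera to tool coordinates, whose origin is the TCP and whose axes are the flange's). Camera axes: x right, y down, z forward; pixel columns grow to the right and rows downward; lengths in m; the calibration is good to about 2 mm. A picture is of the moment at which its call begins: read the wrist's pose just before it. There is no depth.
- job_done(): hands the job in; it is judged then, once.
The state is a dict: "t": time; "joint_pos": joint angles; "joint_vel": joint speeds; "joint_torque": joint torques, N m; "tcp_pos": TCP position; "tcp_rot": TCP orientation; "ft_force": force on the tool from outside, world axes, zero at the start; "moment": the same for the moment, N m; "finger_gap": finger opening in m; "grip_force": force on a finger pad.
Only numpy, scipy, OpenCV 4.12 (cv2) and the standard library are available. Lean on these libraries where they do the work, as an engineer would, in place of code of your own. Each camera call takes 0.05 s, during which the arm holds its last target. There are 200 camera calls.

## Task

Pack the three screwdrivers into the open two-layer tool box: lay the shortest in the shorter bottom compartment and the middle-length one in the longer bottom compartment, then seat the plywood divider flat on the box's ledges, square over the box. Last, lay the longest screwdriver lengthwise in either trough on the divider, not sticking out past the ends of the box. Leave the chisel and the marker where they lie.

Things in the scene. Friction and masses are not known exactly. Their poses are not given: they have to be found in the camera images.
- kit_box: Open wooden tool box, fixed, 190 (x) x 256 (y) x 60 mm; origin: centre of the underside, z up, y lengthwise. Floor top at 6 mm. End boards at both y ends, 28 mm thick, with ledges at z = 50 mm (y 100 to 120 off centre) and lips behind, to z = 60. Low rims on the long sides and a partition at x = 0 (6 mm thick, top z = 16) leave two compartments 86 mm wide.
- short_compartment (a point): Middle of the shorter bottom compartment of the box, on its floor (box x = +46, y = +17, z = 6 mm); axes as the box. 86 (x) x 166 (y) mm; a brown block 36 mm high (top) fills the rest of that side towards -y.
- long_compartment (a point): Middle of the longer bottom compartment of the box, on its floor (box x = -46, y = 0, z = 6 mm); axes as the box. 86 (x) x 200 (y) mm.
- divider_seat (a point): Where the seated divider's origin belongs: over the middle of the box at ledge height (box z = 50 mm); axes as the box. The end lips leave the divider 8 mm play at each end in y; sideways its edges should be level with the box's to about 1 cm.
- divider: Loose plywood board, 190 (x) x 224 (y) x 10 mm, 200 to 330 g; origin: centre of the underside, z up. Upright grip rib in the middle (14 mm in x, 90 in y, top at z = 46 mm); edge strips on the long sides (6 wide, top z = 15). Either way round is the same. The troughs between rib and strips: centres x = +48 and -48 mm, 82 wide, floor z = 10 mm.
- driver_short: Shortest screwdriver: stubby, thick orange handle, short shaft. 139 mm long, 30 wide, 38 high, about 60 g, lying on its side. Origin: mid-length at the underside; z up, y along it to the handle end. Handle from y = -30 to 70 mm; shaft at -y. Grip the handle near y = 20 mm, TCP about 27 mm above the surface it lies on, fingers closing along x.
- driver_middle: Middle-length screwdriver: slim blue handle. 173 mm long, 26 wide, 28 high, about 70 g, lying on its side. Origin: mid-length at the underside; z up, y along it to the handle end. Handle from y = -12 to 86 mm; shaft at -y. Grip the handle near y = 37 mm, TCP about 23 mm above the surface it lies on, fingers closing along x.
- driver_long: Longest screwdriver: red handle, long shaft. 205 mm long, 29 wide, 31 high, about 90 g, lying on its side. Origin: mid-length at the underside; z up, y along it to the handle end. Handle from y = 4 to 102 mm; shaft at -y. Grip the handle near y = 45 mm, TCP about 24 mm above the surface it lies on, fingers closing along x.
- chisel: Bystander: wood chisel with a wooden handle, 250 x 27 x 31 mm, loose, lying crosswise behind the work, to the right. Origin: middle of its length, at the underside; y along it towards the handle. Not to be moved.
- marker: Bystander: red and white marker pen, 135 x 17 x 16 mm, loose, lying crosswise behind the screwdrivers. Origin: middle of its length, at the underside; y along it. Not to be moved.

How it is judged:
On the way, in this order (a step that is already met when the one before it is completed fails the run):
1. the short and the middle screwdriver lie in their bottom compartments (x of driver_short in the frame of kit_box between 0.018 and 0.074 m and y of driver_short in the frame of kit_box between -0.001 and 0.035 m and z of driver_short in the frame of kit_box between -0.005 and 0.016 m and angle between the y axis of each of driver_short, driver_middle and the y axis of kit_box, either way round below 0.4 rad and x of driver_middle in the frame of kit_box between -0.074 and -0.018 m and y of driver_middle in the frame of kit_box between -0.018 and 0.018 m and z of driver_middle in the frame of kit_box between -0.005 and 0.016 m), for 0.2 s.
2. then the divider lies flat on the ledges, over the two (all of step 1 and x of divider in the frame of kit_box between -0.015 and 0.015 m and y of divider in the frame of kit_box between -0.012 and 0.012 m and z of divider in the frame of kit_box between 0.046 and 0.054 m and angle between divider's own z axis and vertical below 0.04 rad and angle between the y axis of divider and the y axis of kit_box, either way round below 0.12 rad), for 0.2 s.
3. then the long screwdriver lies in a trough of the divider ((x of driver_long in the frame of divider between 0.02 and 0.076 m or x of driver_long in the frame of divider between -0.076 and -0.02 m) and z of driver_long in the frame of divider between 0.006 and 0.024 m and y of driver_long in the frame of kit_box between -0.0255 and 0.0255 m and angle between the y axis of driver_long and the y axis of divider, either way round below 0.25 rad and x of divider in the frame of kit_box between -0.015 and 0.015 m and y of divider in the frame of kit_box between -0.012 and 0.012 m and z of divider in the frame of kit_box between 0.046 and 0.054 m and angle between divider's own z axis and vertical below 0.04 rad and angle between the y axis of divider and the y axis of kit_box, either way round below 0.12 rad), for 0.2 s.
At the end, for the whole second after the job is handed in: Short and middle screwdrivers on the floor of their own bottom compartments, divider flat on the ledges (within 15 mm sideways), long screwdriver on the divider in one trough (within 0.25 rad of its line, not past the box's ends); all at rest (all of step 1 and all of step 3 and linear speed of each of driver_short, driver_middle, driver_long, divider below 0.02 m/s); the robot touches nothing.
It fails at once if the chisel is moved by more than 25 mm (distance of chisel from where it was at the start of the episode above 0.025 m).
It fails at once if the marker is moved by more than 25 mm (distance of marker from where it was at the start of the episode above 0.025 m).
It also fails if it takes over 93 s, if anything falls off the work surface, if the arm or the gripper's body presses on something with over 40 N, if the wrist force passes 120 N, or if a joint passes its speed limit or range.

## Working session

There is one attempt and no reset: what is moved stays moved. The work goes in short steps, Python scripts to look and compute and a shell command to move; the robot and the scene stay as the last step left them, time stands still between calls to the robot, and variables do not carry over. Pictures are saved under pics/ and viewed, at most 14 in all, crops included, and the job is handed in when it is done.

```bash
ls; mkdir -p pics; python3 - <<'E'
from rig import sense, grab_frame
import cv2,json
s=sense(); print(s)
for n in("top","side"):
    f=grab_frame(n); cv2.imwrite(f"pics/{n}0.png",cv2.cvtColor(f["color"],cv2.COLOR_RGB2BGR))
    print(n,{k:v for k,v in f.items() if k!="color"})
f=grab_frame("wrist");print({k:v for k,v in f.items() if k!="color"})
cv2.imwrite(f"pics/w0.png",cv2.cvtColor(f["color"],cv2.COLOR_RGB2BGR))
E
```

```text
pics
{'t': 0.0, 'joint_pos': array([-1.48710479e+00,  1.59019044e-01,  1.59826897e+00, -1.40475060e-05,
        1.38616336e+00, -2.10107359e-01]), 'joint_vel': array([ 1.17416520e-03, -9.00398426e-04, -7.42302121e-07,  1.50309820e-03,
       -5.28723684e-04, -2.09831512e-04]), 'joint_torque': array([ 2.05797856e-03, -3.96003807e+01, -3.31427193e+01, -4.40217377e-06,
        8.31608690e-03,  2.80143661e-05]), 'tcp_pos': array([ 0.16643768, -0.54979022,  0.24901531]), 'tcp_rot': array([-3.13977193e+00, -3.74163180e-04,  2.93801143e-01]), 'ft_force': array([ 0.10937841,  0.4633534 , -0.41550302]), 'moment': array([-0.00504281,  0.04890678, -0.02525218]), 'grip_force': 0.0, 'finger_gap': 0.0853117969267073}
top {'vertical_fov': 45.492219424005896, 'cx': 255.96229310396433, 'cy': 198.91591741288605, 'dist_coeffs': array([-0.02596138,  0.        ,  0.        ,  0.        ,  0.        ]), 'position': array([ 0.37356104, -0.02538559,  1.41680708]), 'attitude': array([-2.98438843, -0.00392576, -1.57714573])}
side {'vertical_fov': 50.50616650259554, 'cx': 254.6421275708299, 'cy': 191.97902231166123, 'dist_coeffs': array([-0.0559856,  0.       ,  0.       ,  0.       ,  0.       ]), 'position': array([0.19716156, 0.66605312, 0.64412356]), 'attitude': array([-2.19457877,  0.00613458, -2.63411805])}
{'vertical_fov': 65.07329616434906, 'cx': 256.9889040207995, 'cy': 186.258439965607, 'dist_coeffs': array([-0.04309601,  0.        ,  0.        ,  0.        ,  0.        ]), 'hand_eye': array([[-9.42909467e-05, -9.47194052e-01, -3.20660909e-01,
         8.20075411e-02],
       [ 9.99999950e-01, -1.85788919e-04,  2.54746416e-04,
         8.27942424e-04],
       [-3.00869534e-04, -3.20660869e-01,  9.47194023e-01,
        -1.23826669e-01],
       [ 0.00000000e+00,  0.00000000e+00,  0.00000000e+00,
         1.00000000e+00]])}
```

View pics/top0.png

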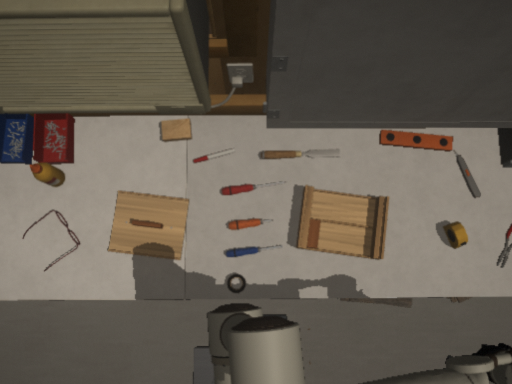

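View pics/side0.png

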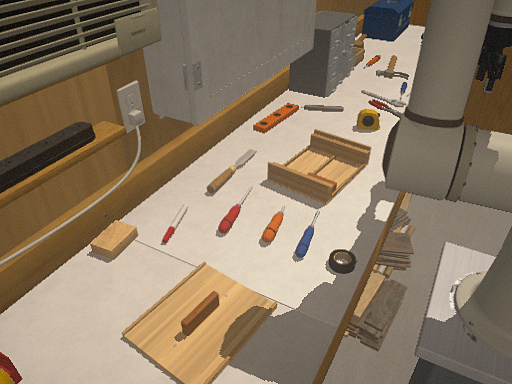

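The top view shows the box at about (342,222), with its block at (313,235). The divider is at (150,225), and the handles are red (240,189), orange (245,224) and blue (240,251). The side view agrees: box at (318,165), divider at (200,325), handles at (230,218), (273,228) and (305,240). Box +y therefore points along world -y, and box +x along world -x.

```bash
cat > h.py <<'E'
import numpy as np, cv2
from scipy.spatial.transform import Rotation as Ro
from rig import sense, grab_frame
def rot(a): return Ro.from_euler('xyz',a).as_matrix()
class V:
    def __init__(s,name):
        st=sense(); f=grab_frame(name); s.im=f["color"]; s.f=f
        F=s.im.shape[0]/2/np.tan(np.radians(f["vertical_fov"])/2)
        s.K=np.array([[F,0,f["cx"]],[0,F,f["cy"]],[0,0,1]])
        if name=="wrist":
            T=np.eye(4);T[:3,:3]=rot(st["tcp_rot"]);T[:3,3]=st["tcp_pos"];T=T@f["hand_eye"]
            s.R,s.p=T[:3,:3],T[:3,3]
        else: s.R,s.p=rot(f["attitude"]),np.array(f["position"])
    def ray(s,uv):
        q=cv2.undistortPoints(np.array(uv,float).reshape(-1,1,2),s.K,s.f["dist_coeffs"]).reshape(-1,2)
        return np.c_[q,np.ones(len(q))]@s.R.T
    def plane(s,uv,z):
        d=s.ray(uv); return s.p+d*((z-s.p[2])/d[:,2])[:,None]
    def proj(s,X):
        rv=cv2.Rodrigues(s.R.T)[0]; return cv2.projectPoints(np.array(X,float).reshape(-1,3),rv,-s.R.T@s.p,s.K,s.f["dist_coeffs"])[0].reshape(-1,2)
    def hsv(s): return cv2.cvtColor(s.im,cv2.COLOR_RGB2HSV)
    def mask(s,col):
        h=s.hsv(); lim={'orange':[((6,170,90),(13,255,255))],'blue':[((105,120,40),(125,255,255))],'red':[((0,150,50),(4,255,255)),((172,150,50),(180,255,255))]}[col]
        return sum(cv2.inRange(h,a,b) for a,b in lim)
    def blobs(s,col,amin=40):
        n,l,st,c=cv2.connectedComponentsWithStats(s.mask(col)); return [(c[i].round(1),st[i]) for i in range(1,n) if st[i,4]>amin]
    def save(s,n,crop=None,k=1):
        im=s.im if crop is None else s.im[crop[1]:crop[3],crop[0]:crop[2]]
        im=cv2.resize(im,None,fx=k,fy=k,interpolation=cv2.INTER_CUBIC)
        cv2.imwrite(f"pics/{n}.png",cv2.cvtColor(im,cv2.COLOR_RGB2BGR))
def tri(vs,uvs):
    A=np.zeros((3,3));b=np.zeros(3);D=[]
    for v,u in zip(vs,uvs):
        d=v.ray([u])[0];d/=np.linalg.norm(d);P=np.eye(3)-np.outer(d,d);A+=P;b+=P@v.p;D.append((d,P))
    x=np.linalg.solve(A,b); return x,[np.linalg.norm(P@(x-v.p)) for v,(d,P) in zip(vs,D)]
E
python3 - <<'E'
from h import *
T,S=V("top"),V("side")
for c in('orange','blue','red'):
    for n,v in(("T",T),("S",S)):
        for b in v.blobs(c): print(c,n,b[0],b[1],v.plane([b[0]],.016)[0].round(3))
T.save("topc",(100,120,400,300),2.6)
S.save("sidec",(110,120,390,384),2.25)
E
```

```text
orange T [416.2 140. ] [381 131  71  19 757] [ 0.782 -0.543  0.016]
orange T [ 35.4 168. ] [ 31 164   9   9  62] [0.698 0.661 0.016]
orange T [247.9 223.1] [238 220  22   8 124] [ 0.521 -0.007  0.016]
orange S [374.   59.4] [368  55  12  10  57] [ 0.652 -1.346  0.016]
orange S [275.9 117.6] [254 103  45  30 461] [ 0.778 -0.526  0.016]
orange S [276.7 221.7] [269 213  15  20 147] [ 0.519 -0.014  0.016]
orange S [269.6 234.1] [264 229  12  13  92] [0.513 0.034 0.016]
blue T [ 14.7 138.5] [  0 114  33  48 730] [0.795 0.734 0.016]
blue T [246.  251.4] [237 249  20   6  63] [ 0.434 -0.001  0.016]
blue S [380.4   6.3] [371   0  18  14  64] [ 0.956 -2.634  0.016]
blue S [401.9   6.1] [390   0  23  14 127] [ 0.816 -2.73   0.016]
blue S [370.   12.6] [365   8  13  10  44] [ 0.963 -2.376  0.016]
red T [ 52.3 137. ] [  33  114   41   49 1378] [0.798 0.614 0.016]
red T [240.8 188.5] [231 185  22   9 121] [0.629 0.015 0.016]
red S [376.7 104. ] [369 100  16   9  60] [ 0.496 -0.817  0.016]
red S [232.8 213.6] [224 206  16  18 137] [0.628 0.01  0.016]
red S [224.4 225.2] [219 220  11  12  83] [0.622 0.058 0.016]
red S [168.3 233.8] [163 227  12  16  80] [0.72  0.146 0.016]
red S [  9.1 368. ] [  0 352  22  32 250] [0.742 0.549 0.016]
```

View pics/topc.png

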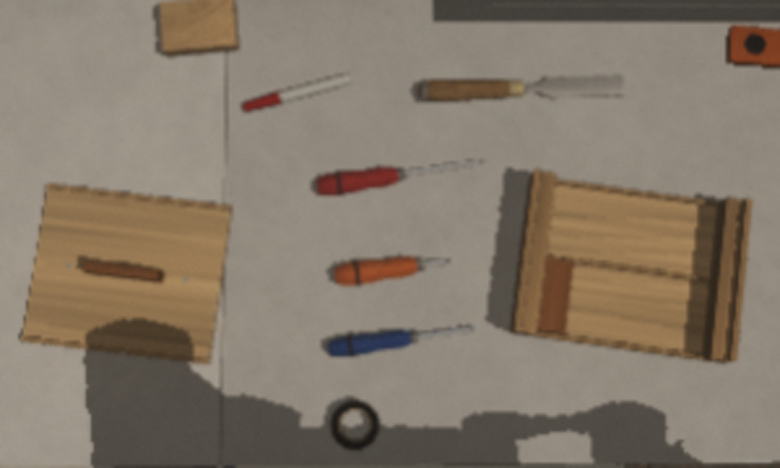

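The crop shows the box with its end boards at about (527,250) and (735,280), and the block at (556,295). The divider's rib is at (120,270), and the handles are at (358,180), (375,270) and (368,343), shafts towards the box. Next I'll bring the wrist camera over the box.

The rows are not in the units I measure in: shifts go in shares of 0.6 m and turns go in shares of 2 pi rad. I convert before sending: 0.235 m / 0.6 = 0.3917, 0.19 m / 0.6 = 0.3167, -0.75 rad / 6.2832 = -0.1194.

```bash
echo '[[[0, 0, -0.0239, 0.075, -0.0333, -0.0333, 0.085], [0, 0, -0.0477, 0.15, -0.0667, -0.0667, 0.085], [0, 0, -0.0716, 0.2333, -0.1, -0.1, 0.085], [0, 0, -0.0955, 0.3167, -0.1333, -0.1333, 0.085], [0, 0, -0.1194, 0.3917, -0.1667, -0.1667, 0.085]]]' > rows.txt && python3 -m pendant rows.txt 30
```

```text
t: 0.75
tcp_pos: [0.3463, -0.3997, 0.3416]
tcp_rot: [3.142, -0.0, 1.05]
ft_force: [1.4, -0.3, -0.7]
finger_gap: 0.0851
grip_force: 0.0
```

Converted, 0.1 m / 0.6 = 0.1667, 0.09 m / 0.6 = 0.15, -0.515 rad / 6.2832 = -0.082.

```bash
echo '[[[0, 0, -0.0223, 0.05, 0.0167, 0, 0.085], [0, 0, -0.0446, 0.1, 0.0333, 0, 0.085], [0, 0, -0.0668, 0.15, 0.05, 0, 0.085], [0, 0, -0.082, 0.1667, 0.0667, 0, 0.085], [0, 0, -0.082, 0.1667, 0.0667, 0, 0.085]]]' > rows.txt && python3 -m pendant rows.txt; python3 - <<'E'
from h import *
import pickle
W=V("wrist"); W.save("wbox",k=1.5); pickle.dump(W,open("wbox.pkl","wb")); print(W.p)
E
```

```text
t: 1.25
tcp_pos: [0.4312, -0.3338, 0.3408]
tcp_rot: [-3.142, -0.0, 1.562]
ft_force: [0.2, 0.4, -0.3]
finger_gap: 0.0846
grip_force: 0.0
[ 0.43155563 -0.25217742  0.46465026]
```

View pics/wbox.png

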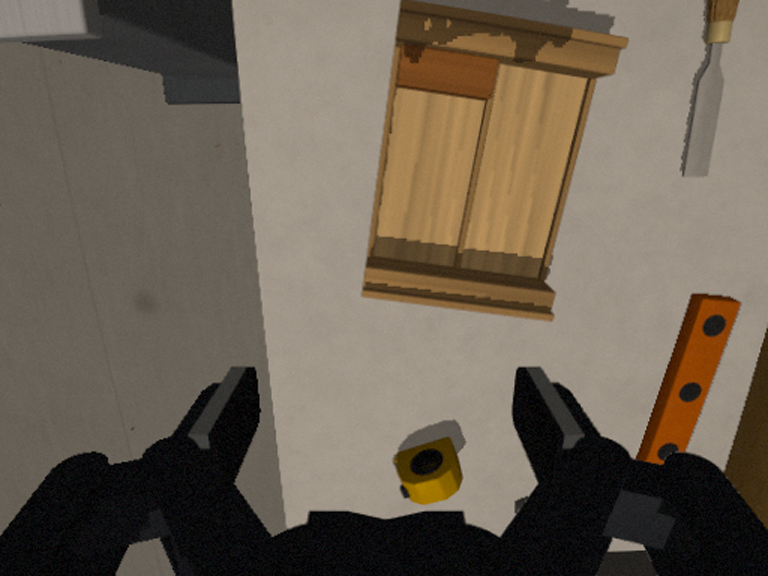

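The wrist view shows the whole box. Its z=60 outer corners are near (362,296), (553,320), (627,38) and (402,3), with the block at (447,73).

```bash
python3 - <<'E'
from h import *
import pickle
W=pickle.load(open("wbox.pkl","rb")); T=V("top")
c=np.array([[362,296],[553,320],[627,38],[402,3]])/1.5
g=cv2.cvtColor(W.im,cv2.COLOR_RGB2GRAY)
P=W.plane(c,.06); print(P.round(4))
print("widths",[round(np.linalg.norm(P[i]-P[(i+1)%4]),4) for i in range(4)])
m=P.mean(0); y=((P[0]+P[1])-(P[2]+P[3]))[:2]; print("centre",m,"yaw of y",np.arctan2(y[1],y[0]), "by x",np.arctan2(*(P[0]-P[1]+P[3]-P[2])[1::-1])+np.pi/2)
tc=np.array([[737,360],[750,198]])/2.6+[100,120]
for i in (0,1): print("tri",tri([W,T],[c[i],tc[i]]))
q=W.plane(np.array([[483,97],[461,265],[479,232],[396,88]])/1.5,.016); print(q)
E
```

```text
[[ 0.4078 -0.4058  0.06  ]
 [ 0.5947 -0.4329  0.06  ]
 [ 0.6303 -0.1822  0.06  ]
 [ 0.4457 -0.1574  0.06  ]]
widths [np.float64(0.1888), np.float64(0.2532), np.float64(0.1862), np.float64(0.2513)]
centre [ 0.51964562 -0.29459551  0.06      ] yaw of y -1.7169939371238225 by x 4.573592372472956
tri (array([ 0.40817954, -0.40718198,  0.05771719]), [np.float64(0.0006696438152249749), np.float64(0.0006696438152251031)])
tri (array([ 0.59398359, -0.43113456,  0.06258143]), [np.float64(0.0006743151887280956), np.float64(0.0006743151887280965)])
[[ 0.52275333 -0.22578433  0.016     ]
 [ 0.50900582 -0.38907927  0.016     ]
 [ 0.52580962 -0.35420826  0.016     ]
 [ 0.44179114 -0.21754042  0.016     ]]
```

The box measures right: 188 x 253 mm, lip height about 60 mm, centre (0.520,-0.295), and its y axis is at -1.713 rad. Next are the screwdrivers.

Converted, 0.23 m / 0.6 = 0.3833, 0.08 m / 0.6 = 0.1333.

```bash
echo '[[[0, 0, 0, 0.0767, 0.0267, 0, 0.085], [0, 0, 0, 0.1533, 0.0533, 0, 0.085], [0, 0, 0, 0.23, 0.08, 0, 0.085], [0, 0, 0, 0.3067, 0.1067, 0, 0.085], [0, 0, 0, 0.3833, 0.1333, 0, 0.085]]]' > rows.txt && python3 -m pendant rows.txt; echo '[[[0, 0, 0, 0, 0, 0, 0.085]]]' > rows.txt && python3 -m pendant rows.txt; python3 - <<'E'
from h import *
import pickle
W=V("wrist"); W.save("wdrv",k=1.5); pickle.dump(W,open("wdrv.pkl","wb")); print(W.p,sense()["tcp_pos"])
for c in('orange','blue','red'):
    for b in W.blobs(c): print(c,b[0],b[1],W.plane([b[0]],.016)[0].round(3))
E
```

```text
t: 1.85
tcp_pos: [0.5126, -0.1052, 0.3412]
tcp_rot: [3.141, 0.0, 1.554]
ft_force: [0.9, -0.8, -0.1]
finger_gap: 0.0849
grip_force: 0.0
t: 1.95
tcp_pos: [0.5134, -0.1019, 0.3412]
tcp_rot: [3.141, -0.002, 1.562]
ft_force: [-0.3, -0.4, 0.1]
finger_gap: 0.0848
grip_force: 0.0
[ 0.5136069  -0.0204285   0.46516988] [ 0.51280512 -0.10452067  0.34111959]
orange [256.1  38.9] [248  29  19  21 165] [0.513 0.04  0.016]
orange [264.5  62.6] [258  51  11  23 115] [0.525 0.01  0.016]
orange [263.   88.8] [254  75  18  29 214] [ 0.523 -0.025  0.016]
orange [224.5 212.2] [219 204  13  14  49] [ 0.46  -0.216  0.016]
blue [194.1  34.3] [187  24  17  21 277] [0.429 0.047 0.016]
blue [200.9  70.1] [189  45  23  54 760] [0.436 0.001 0.016]
red [335.7  21.8] [327  11  20  22 329] [0.621 0.061 0.016]
red [338.3  58.9] [327  33  21  55 878] [0.628 0.014 0.016]
```

View pics/wdrv.png

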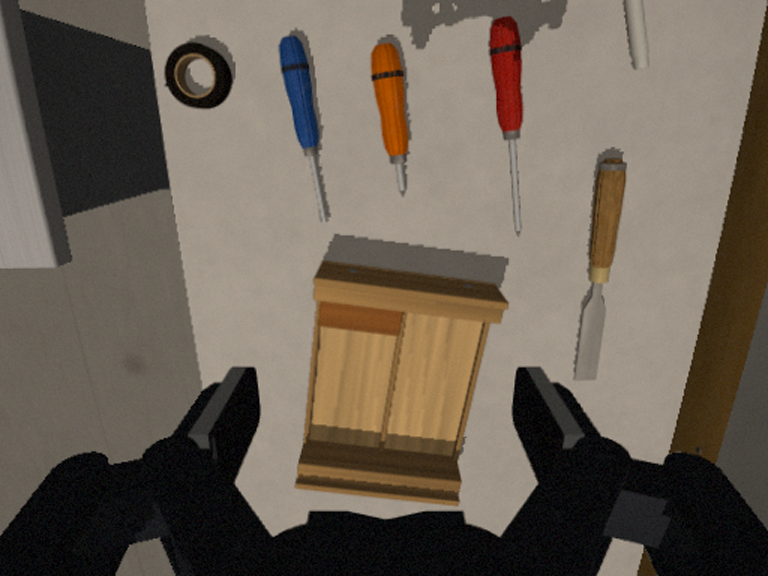

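Blue handle end is at (291,37) with its tip at (323,219). Orange runs (383,44)-(402,193) and red (504,18)-(518,233). The chisel lies at (600,265) and the marker at (637,30).

```bash
python3 - <<'E'
from h import *
import pickle
W=pickle.load(open("wdrv.pkl","rb")); T=V("top")
D={'orange':((383,44),(402,193),(331,273),(450,262),.019,.020,.139,(0.4717,-0.3049)),'blue':((291,37),(323,219),(323,347),(472,327),.014,.037,.173,(.5651,-.3011)),'red':((504,18),(518,233),(314,186),(484,161),.0155,.045,.205,None)}
for n,(a,b,ta,tb,z,gy,L,g) in D.items():
    e,t=W.plane(np.array([a,b])/1.5,z); 
    tt=[np.array(q)/2.6+[100,120] for q in(ta,tb)]
    print(n,"tri",*[tri([W,T],[np.array(q)/1.5,r])[0].round(3) for q,r in zip((a,b),tt)])
    u=(e-t);l=np.linalg.norm(u);u/=l;c=(e+t)/2;gr=c+gy*u
    print("  len",l.round(3),L,"ctr",c.round(4),"y dir",np.arctan2(u[1],u[0]).round(3),"grip",gr.round(4))
print(sense()["tcp_pos"],sense()["tcp_rot"])
E
```

```text
orange tri [0.514 0.055 0.009] [ 0.531 -0.086 -0.014]
  len 0.134 0.139 ctr [ 0.5211 -0.0149  0.019 ] y dir 1.7 grip [0.5186 0.0049 0.019 ]
blue tri [ 0.428  0.064 -0.   ] [ 0.45  -0.109  0.011]
  len 0.168 0.173 ctr [ 0.4398 -0.0241  0.014 ] y dir 1.695 grip [0.4352 0.0126 0.014 ]
red tri [ 0.624  0.078 -0.003] [ 0.653 -0.128 -0.001]
  len 0.199 0.205 ctr [ 0.6346 -0.025   0.0155] y dir 1.711 grip [0.6283 0.0196 0.0155]
[ 0.51249683 -0.10607382  0.34103704] [-3.14123529e+00  7.71450028e-04  1.55834276e+00]
```

Converted, 0.18 m / 0.6 = 0.3, 0.16 m / 0.6 = 0.2667, -0.141 rad / 6.2832 = -0.0224.

```bash
echo '[[[0, 0, -0.0056, 0.0417, 0.0017, 0.0667, 0.085], [0, 0, -0.0111, 0.0833, 0.0033, 0.1333, 0.085], [0, 0, -0.0159, 0.1333, 0.005, 0.2, 0.085], [0, 0, -0.0224, 0.1817, 0.0075, 0.2667, 0.085], [0, 0, -0.0224, 0.1817, 0.0075, 0.3, 0.085]]]' > rows.txt && python3 -m pendant rows.txt; echo '[[[0, 0, 0, 0, 0, 0, 0.085], [0, 0, 0, 0, 0, 0, 0.085]]]' > rows.txt && python3 -m pendant rows.txt; python3 - <<'E'
from h import *
import pickle
W=V("wrist"); W.save("worange",k=1.5); pickle.dump(W,open("wor.pkl","wb")); s=sense(); print(s["tcp_pos"],s["tcp_rot"])
R=rot(s["tcp_rot"]); 
for z in(.027,): 
    p=s["tcp_pos"].copy(); p[2]=z; print("tcp foot px",W.proj(p)*1.5)
E
```

```text
t: 2.55
tcp_pos: [0.5159, 0.0039, 0.157]
tcp_rot: [-3.136, -0.003, 1.699]
ft_force: [-0.8, -0.2, -0.1]
finger_gap: 0.0853
grip_force: 0.0
t: 2.75
tcp_pos: [0.5189, 0.0012, 0.1618]
tcp_rot: [3.141, 0.001, 1.697]
ft_force: [0.6, 0.1, 0.7]
finger_gap: 0.0846
grip_force: 0.0
[0.51967558 0.00116561 0.16273713] [3.13914816e+00 1.26317638e-03 1.69690267e+00]
tcp foot px [[387.29060106 269.96216395]]
```

View pics/worange.png

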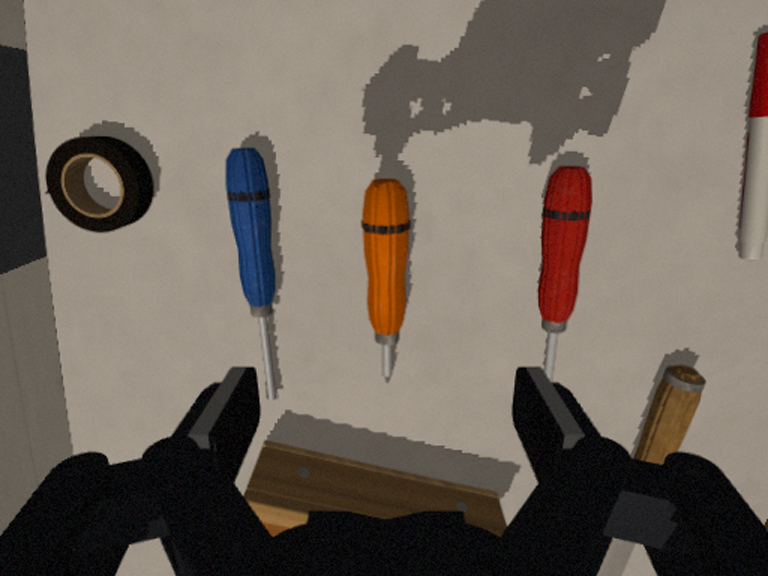

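Orange runs (386,180)-(387,380), centred between the pads. Blue's end is at (244,150) and its tip at (271,398). Red's end is at (571,167) and its collar at (553,325). I'll triangulate these against the previous wrist view.

```bash
python3 - <<'E'
from h import *
import pickle
A=pickle.load(open("wdrv.pkl","rb")); B=pickle.load(open("wor.pkl","rb"))
D={'orange':((383,44),(402,193),(386,180),(387,380),.019,.020),'blue':((291,37),(323,219),(244,150),(271,398),.014,.037)}
for n,(a,b,c,d,z,gy) in D.items():
    print(n,*[tri([A,B],[np.array(q)/1.5,np.array(r)/1.5])[0].round(3) for q,r in((a,c),(b,d))])
    e,t=B.plane(np.array([c,d])/1.5,z);u=e-t;l=np.linalg.norm(u);u/=l
    print(l,(e+t)/2,np.arctan2(u[1],u[0]),"grip",(e+t)/2+gy*u)
# red: end + band
for nm,v,e,c in(("A",A,(504,18),(512,134)),("B",B,(571,167),(553,325))):
    e,c=v.plane(np.array([e,c])/1.5,.0155);u=(e-c)/np.linalg.norm(e-c);print("red",np.linalg.norm(e-c),np.arctan2(u[1],u[0]),"grip",e-(.1025-.045)*u)
print("red tri",tri([A,B],[np.array((512,134))/1.5,np.array((553,325))/1.5]))
E
```

```text
orange [0.512 0.052 0.014] [ 0.53  -0.082  0.013]
0.13289160485477972 [ 0.52103467 -0.01289693  0.019     ] 1.702027509425807 grip [0.51841758 0.0069311  0.019     ]
blue [0.429 0.059 0.016] [ 0.45  -0.108  0.012]
0.16761199025545107 [ 0.43965709 -0.0235782   0.014     ] 1.7092056649810414 grip [0.43455228 0.01306795 0.014     ]
red 0.10093258982453998 1.7114333516215097 grip [0.62882722 0.01640345 0.0155    ]
red 0.10157149905237073 1.7089344916129439 grip [0.62726889 0.01719379 0.0155    ]
red tri (array([ 0.63475414, -0.02690635,  0.01382829]), [np.float64(0.0006562512615107328), np.float64(0.0006562512615105839)])
```

Both views put the handle axes at 13-16 mm, so the screwdrivers lie on the table as expected. Now I'll grasp orange.

Converted, 0.134 m / 0.6 = 0.2233, 0.005 m / 0.6 = 0.0083.

```bash
echo '[[[0, 0, 0, 0.0083, 0, 0.075, 0.065], [0, 0, 0, 0.0083, 0, 0.15, 0.065], [0, 0, 0, 0.0083, 0, 0.2, 0.065], [0, 0, 0, 0.0083, 0, 0.2233, 0.065], [0, 0, 0, 0.0083, 0, 0.2233, 0.065]]]' > rows.txt && python3 -m pendant rows.txt; echo '[[[0, 0, 0, 0, 0, 0, 0], [0, 0, 0, 0, 0, 0, 0], [0, 0, 0, 0, 0, 0, 0], [0, 0, 0, 0, 0, 0, 0], [0, 0, 0, 0, 0, 0, 0]]]' > rows.txt && python3 -m pendant rows.txt 40;
```

```text
t: 3.3
tcp_pos: [0.5179, 0.0073, 0.0268]
tcp_rot: [-3.141, -0.0, 1.698]
ft_force: [-0.6, 0.8, -0.0]
finger_gap: 0.0652
grip_force: 0.0
t: 3.8
tcp_pos: [0.5197, 0.0076, 0.0293]
tcp_rot: [3.138, 0.002, 1.7]
ft_force: [-0.9, -1.6, 7.7]
finger_gap: 0.025
grip_force: 39.0
```

Converted, -0.13 m / 0.6 = -0.2167, -0.085 m / 0.6 = -0.1417.

```bash
echo '[[[0, 0, 0, 0, 0, -0.0667, 0], [0, 0, 0, 0, 0, -0.1417, 0], [0, 0, 0, 0, 0, -0.2167, 0], [0, 0, 0, 0, 0, -0.2167, 0]]]' > rows.txt && python3 -m pendant rows.txt; echo '[[[0, 0, 0, -0.0667, -0.02, 0, 0], [0, 0, 0, -0.1417, -0.04, 0, 0], [0, 0, 0, -0.2167, -0.06, 0, 0], [0, 0, 0, -0.2917, -0.08, 0, 0], [0, 0, 0, -0.3667, -0.1, 0, 0]]]' > rows.txt && python3 -m pendant rows.txt;echo '[[[0, 0, 0.0111, -0.05, -0.0167, 0, 0], [0, 0, 0.0223, -0.1067, -0.035, 0, 0], [0, 0, 0.0334, -0.1067, -0.035, 0, 0], [0, 0, 0.043, -0.1067, -0.035, 0, 0], [0, 0, 0.043, -0.1067, -0.035, 0, 0]]]' > rows.txt && python3 -m pendant rows.txt; python3 - <<'E'
from h import *
import pickle
W=V("wrist"); W.save("wpl1",k=1.5); s=sense(); print(s["tcp_pos"],s["tcp_rot"])
print(W.proj([s["tcp_pos"],(.4745,-.2851,.033),(0.4717,-0.3049,.006)])*1.5)
E
```

```text
t: 4.2
tcp_pos: [0.5231, 0.0071, 0.1655]
tcp_rot: [3.127, 0.005, 1.7]
ft_force: [1.3, -1.0, 0.2]
finger_gap: 0.0251
grip_force: 39.9
t: 4.7
tcp_pos: [0.4863, -0.2195, 0.1574]
tcp_rot: [3.141, 0.001, 1.7]
ft_force: [0.9, 0.6, -0.9]
finger_gap: 0.0252
grip_force: 39.9
t: 5.2
tcp_pos: [0.474, -0.2843, 0.1571]
tcp_rot: [3.141, 0.0, 1.429]
ft_force: [0.5, -0.4, -0.3]
finger_gap: 0.0249
grip_force: 39.9
[ 0.47411018 -0.28399903  0.15707675] [3.14147532e+00 6.76760924e-05 1.43094679e+00]
[[386.33697957 396.49138952]
 [386.76281719 276.67921679]
 [386.63949796 292.77784707]]
```

View pics/wpl1.png

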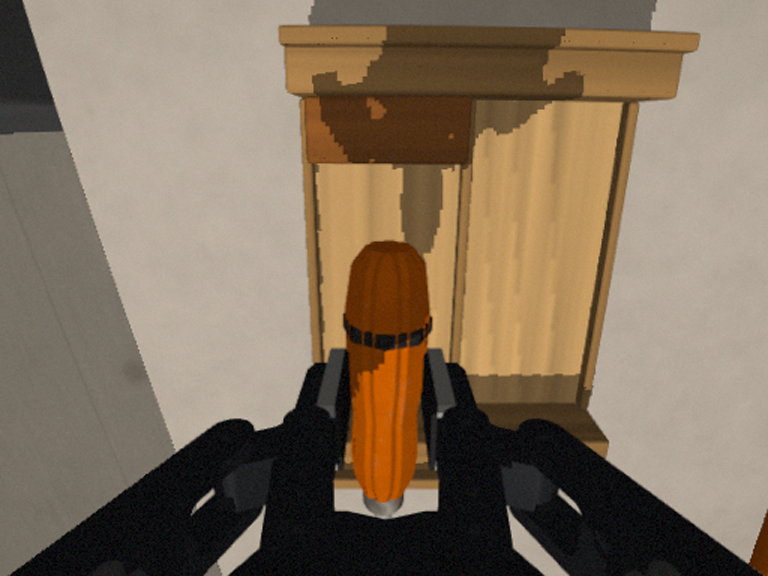

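The screwdriver is held straight, and the box edges are level in the picture. The compartment spans columns 315-462, so it is centred under the tool. Lower and release.

Converted, 0.122 m / 0.6 = 0.2033, 0.11 m / 0.6 = 0.1833.

```bash
echo '[[[0, 0, 0, 0, 0, 0.0667, 0], [0, 0, 0, 0, 0, 0.1333, 0], [0, 0, 0, 0, 0, 0.1833, 0], [0, 0, 0, 0, 0, 0.2033, 0], [0, 0, 0, 0, 0, 0.2033, 0]]]' > rows.txt && python3 -m pendant rows.txt;echo '[[[0, 0, 0, 0, 0, 0, 0.043], [0, 0, 0, 0, 0, 0, 0.043], [0, 0, 0, 0, 0, 0, 0.043]]]' > rows.txt && python3 -m pendant rows.txt;echo '[[[0, 0, 0, 0, 0, -0.05, 0.045], [0, 0, 0, 0, 0, -0.1167, 0.045], [0, 0, 0, 0, 0, -0.2, 0.05], [0, 0, 0, 0, 0, -0.25, 0.065], [0, 0, 0, 0, 0, -0.25, 0.065]]]' > rows.txt && python3 -m pendant rows.txt
```

```text
t: 5.75
tcp_pos: [0.4742, -0.2835, 0.0348]
tcp_rot: [-3.141, -0.001, 1.432]
ft_force: [0.6, -0.1, -1.3]
finger_gap: 0.0248
grip_force: 39.3
t: 6.05
tcp_pos: [0.4746, -0.2843, 0.0357]
tcp_rot: [3.141, 0.001, 1.43]
ft_force: [-0.6, 0.0, -0.4]
finger_gap: 0.0428
grip_force: 0.0
t: 6.55
tcp_pos: [0.4769, -0.2864, 0.1915]
tcp_rot: [3.132, 0.007, 1.43]
ft_force: [0.6, -0.3, -0.4]
finger_gap: 0.0647
grip_force: 0.0
```

Converted, 0.225 m / 0.6 = 0.375, -0.063 m / 0.6 = -0.105.

```bash
echo '[[[0, 0, 0, 0.075, -0.02, 0, 0.065], [0, 0, 0, 0.15, -0.0417, 0, 0.065], [0, 0, 0, 0.225, -0.0633, 0, 0.065], [0, 0, 0, 0.3, -0.0833, 0, 0.065], [0, 0, 0, 0.375, -0.105, 0, 0.065]]]' > rows.txt && python3 -m pendant rows.txt;echo '[[[0, 0, -0.0111, 0.05, -0.015, 0.0333, 0.065], [0, 0, -0.0223, 0.1067, -0.0292, 0.0667, 0.065], [0, 0, -0.0334, 0.1067, -0.0292, 0.1, 0.065], [0, 0, -0.0433, 0.1067, -0.0292, 0.1417, 0.065], [0, 0, -0.0433, 0.1067, -0.0292, 0.1417, 0.065]]]' > rows.txt && python3 -m pendant rows.txt; echo '[[[0, 0, 0, 0, 0, 0, 0.065]]]' > rows.txt && python3 -m pendant rows.txt; python3 - <<'E'
from h import *
s=sense(); print(s["tcp_pos"],s["tcp_rot"])
W=V("wrist")
m=W.mask('blue'); n,l,st,c=cv2.connectedComponentsWithStats(m)
i=1+np.argmax(st[1:,4]); print(st[1:])
ys,xs=np.nonzero(m); p=W.plane(np.c_[xs,ys],.016); k=np.abs(p[:,0]-s["tcp_pos"][0])<.04; p=p[k]
vx,vy,x0,y0=cv2.fitLine(p[:,:2].astype(np.float32),cv2.DIST_HUBER,0,.01,.01).ravel(); u=np.array([vx,vy])*np.sign(vy)
t=(p[:,:2]-[x0,y0])@u; e=np.array([x0,y0])+u*np.percentile(t,99.5)
print("dir",np.arctan2(u[1],u[0]),"len",np.ptp(np.percentile(t,[.5,99.5])),"grip",e-u*(.0865-.037),"t",s["t"])
E
```

```text
t: 7.05
tcp_pos: [0.4424, -0.0505, 0.1842]
tcp_rot: [-3.141, -0.0, 1.429]
ft_force: [1.0, 0.5, 0.3]
finger_gap: 0.0651
grip_force: 0.0
t: 7.55
tcp_pos: [0.4316, 0.0146, 0.0964]
tcp_rot: [-3.134, -0.003, 1.703]
ft_force: [-0.9, 0.9, 0.2]
finger_gap: 0.0652
grip_force: 0.0
t: 7.65
tcp_pos: [0.4346, 0.0135, 0.0998]
tcp_rot: [-3.14, -0.001, 1.7]
ft_force: [0.5, -0.2, 0.6]
finger_gap: 0.0651
grip_force: 0.0
[0.43459139 0.01351449 0.09980543] [-3.14014367e+00 -5.82109778e-04  1.70031194e+00]
[[ 240  135   33  126 3178]
 [ 240  175    1    1    1]
 [ 260  178    1    1    1]]
dir 1.7060466 len 0.09684905992925127 grip [0.4335381  0.01187509] t 7.65
```

Converted, 0.077 m / 0.6 = 0.1283, 0.065 m / 0.6 = 0.1083.

```bash
echo '[[[0, 0, 0, -0.0017, -0.0017, 0.0667, 0.065], [0, 0, 0, -0.0017, -0.0017, 0.1083, 0.065], [0, 0, 0, -0.0017, -0.0017, 0.1283, 0.065], [0, 0, 0, -0.0017, -0.0017, 0.1283, 0.065]]]' > rows.txt && python3 -m pendant rows.txt; echo '[[[0, 0, 0, 0, 0, 0, 0], [0, 0, 0, 0, 0, 0, 0], [0, 0, 0, 0, 0, 0, 0], [0, 0, 0, 0, 0, 0, 0], [0, 0, 0, 0, 0, 0, 0]]]' > rows.txt && python3 -m pendant rows.txt 40;echo '[[[0, 0, 0, 0, 0, -0.0667, 0], [0, 0, 0, 0, 0, -0.1417, 0], [0, 0, 0, 0, 0, -0.2167, 0], [0, 0, 0, 0, 0, -0.2167, 0], [0, 0, 0, 0, 0, -0.2167, 0]]]' > rows.txt && python3 -m pendant rows.txt
```

```text
t: 8.1
tcp_pos: [0.4338, 0.0122, 0.0227]
tcp_rot: [-3.14, -0.001, 1.701]
ft_force: [0.5, -0.7, -0.1]
finger_gap: 0.0652
grip_force: 0.0
t: 8.6
tcp_pos: [0.4355, 0.012, 0.0245]
tcp_rot: [3.139, 0.001, 1.702]
ft_force: [-1.3, 0.8, 6.1]
finger_gap: 0.0211
grip_force: 39.0
t: 9.1
tcp_pos: [0.4352, 0.0121, 0.1545]
tcp_rot: [3.138, 0.001, 1.702]
ft_force: [-0.2, 0.3, -0.7]
finger_gap: 0.021
grip_force: 39.9
```

Converted, -0.225 m / 0.6 = -0.375, 0.076 m / 0.6 = 0.1267.

```bash
echo '[[[0, 0, 0, -0.075, 0.025, 0, 0], [0, 0, 0, -0.15, 0.05, 0, 0], [0, 0, 0, -0.225, 0.0767, 0, 0], [0, 0, 0, -0.3, 0.1017, 0, 0], [0, 0, 0, -0.375, 0.1267, 0, 0]]]' > rows.txt && python3 -m pendant rows.txt;echo '[[[0, 0, 0.0111, -0.05, 0.0167, 0, 0], [0, 0, 0.0223, -0.1117, 0.0373, 0, 0], [0, 0, 0.0334, -0.1117, 0.0373, 0, 0], [0, 0, 0.0434, -0.1117, 0.0373, 0, 0], [0, 0, 0.0434, -0.1117, 0.0373, 0, 0]]]' > rows.txt && python3 -m pendant rows.txt; echo '[[[0, 0, 0, 0, 0, 0, 0]]]' > rows.txt && python3 -m pendant rows.txt; python3 - <<'E'
from h import *
W=V("wrist"); W.save("wpl2",k=1.5); s=sense(); print(s["tcp_pos"],s["tcp_rot"])
E
```

```text
t: 9.6
tcp_pos: [0.5383, -0.2019, 0.1505]
tcp_rot: [-3.139, -0.003, 1.701]
ft_force: [1.6, -0.0, -0.2]
finger_gap: 0.0213
grip_force: 39.9
t: 10.1
tcp_pos: [0.5688, -0.2638, 0.1503]
tcp_rot: [-3.138, -0.002, 1.428]
ft_force: [-0.6, 0.5, -0.1]
finger_gap: 0.021
grip_force: 39.9
t: 10.2
tcp_pos: [0.5691, -0.2636, 0.1513]
tcp_rot: [-3.139, -0.001, 1.43]
ft_force: [0.7, -0.2, -1.1]
finger_gap: 0.021
grip_force: 39.9
[ 0.56932527 -0.26370034  0.15177448] [-3.13966952e+00 -1.02197259e-03  1.43031419e+00]
```

View pics/wpl2.png

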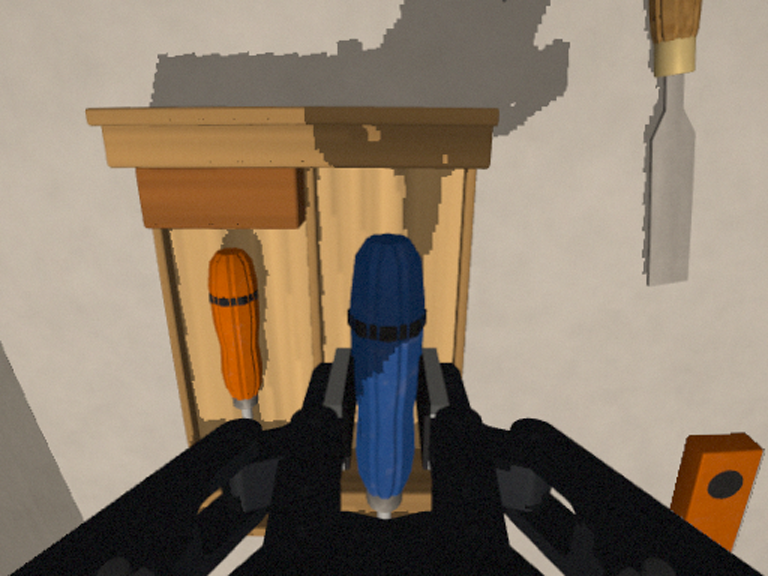

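Orange lies in its compartment at (240,330), with its handle clear of the block. Blue is centred between the partition (318) and the rim (462), so I'll lower it.

Converted, 0.1205 m / 0.6 = 0.2008, 0.11 m / 0.6 = 0.1833.

```bash
echo '[[[0, 0, 0, 0, 0, 0.0667, 0], [0, 0, 0, 0, 0, 0.1333, 0], [0, 0, 0, 0, 0, 0.1833, 0], [0, 0, 0, 0, 0, 0.2008, 0], [0, 0, 0, 0, 0, 0.2008, 0]]]' > rows.txt && python3 -m pendant rows.txt;echo '[[[0, 0, 0, 0, 0, 0, 0.04], [0, 0, 0, 0, 0, 0, 0.04], [0, 0, 0, 0, 0, 0, 0.04]]]' > rows.txt && python3 -m pendant rows.txt;echo '[[[0, 0, 0, 0, 0, -0.05, 0.042], [0, 0, 0, 0, 0, -0.1167, 0.042], [0, 0, 0, 0, 0, -0.2, 0.05], [0, 0, 0, 0, 0, -0.2833, 0.065], [0, 0, 0, 0, 0, -0.3667, 0.065]]]' > rows.txt && python3 -m pendant rows.txt; echo '[[[0, 0, 0, 0, 0, 0, 0.065], [0, 0, 0, 0, 0, 0, 0.065]]]' > rows.txt && python3 -m pendant rows.txt; python3 - <<'E'
from h import *
import pickle
W=V("wrist"); W.save("wchk",k=1.5); pickle.dump(W,open("wchk.pkl","wb")); s=sense(); print(s["tcp_pos"],s["tcp_rot"])
T=V("top"); 
c=np.array([.5196,-.2946]); ya=np.array([np.cos(-1.713),np.sin(-1.713)]); xa=np.array([ya[1],-ya[0]])
for col,z,L,zl in(('orange',.025,.0695,.07),('blue',.02,.0865,.0865)):
    m=W.mask(col); ys,xs=np.nonzero(m); p=W.plane(np.c_[xs,ys],z)[:,:2]-c; b=np.c_[p@xa,p@ya]
    b=b[(abs(b[:,0])<.085)&(abs(b[:,1])<.11)&(b[:,1]>-.06 if col=='orange' else True)]
    print(col,np.median(b,0),np.percentile(b[:,1],[.5,99.5]))
E
```

```text
t: 10.75
tcp_pos: [0.5691, -0.2635, 0.0318]
tcp_rot: [-3.139, -0.001, 1.43]
ft_force: [-0.4, -0.9, -0.7]
finger_gap: 0.0215
grip_force: 39.4
t: 11.05
tcp_pos: [0.5705, -0.2646, 0.0334]
tcp_rot: [3.14, 0.001, 1.429]
ft_force: [-0.2, -0.3, -1.4]
finger_gap: 0.0399
grip_force: 0.0
t: 11.55
tcp_pos: [0.5697, -0.2642, 0.2551]
tcp_rot: [3.141, 0.0, 1.429]
ft_force: [0.2, -0.1, 0.3]
finger_gap: 0.0649
grip_force: 0.0
t: 11.75
tcp_pos: [0.5707, -0.2648, 0.2548]
tcp_rot: [3.138, 0.002, 1.429]
ft_force: [-0.7, 0.8, -0.2]
finger_gap: 0.065
grip_force: 0.0
[ 0.56974894 -0.26418592  0.25230589] [-3.14147774e+00 -6.67246619e-05  1.42886030e+00]
orange [ 0.04613991 -0.00752852] [-0.04991467  0.04659497]
blue [-0.04482866 -0.04138111] [-0.08642958  0.01006936]
```

View pics/wchk.png

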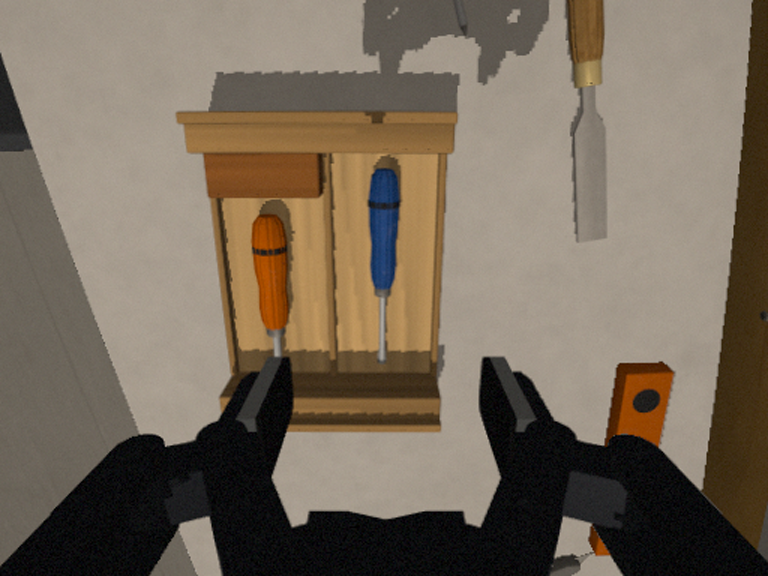

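Both screwdrivers lie right: orange at box (46,+19) mm and blue at (-45,0) mm. The box corners are at (178,113), (457,113), (440,431) and (220,431). Now for the divider.

Converted, 0.225 m / 0.6 = 0.375, -0.05 m / 0.6 = -0.0833.

```bash
echo '[[[0, 0, 0, 0.075, -0.0217, -0.0167, 0.065], [0, 0, 0, 0.15, -0.0433, -0.0333, 0.065], [0, 0, 0, 0.225, -0.065, -0.05, 0.065], [0, 0, 0, 0.3, -0.0867, -0.0667, 0.065], [0, 0, 0, 0.375, -0.1083, -0.0833, 0.065]]]' > rows.txt && python3 -m pendant rows.txt;echo '[[[0, 0, 0, 0.075, -0.0217, -0.0083, 0.065], [0, 0, 0, 0.15, -0.0433, -0.0167, 0.065], [0, 0, 0, 0.225, -0.065, -0.025, 0.065], [0, 0, 0, 0.3, -0.0867, -0.0333, 0.065], [0, 0, 0, 0.375, -0.1083, -0.0333, 0.065]]]' > rows.txt && python3 -m pendant rows.txt;echo '[[[0, 0, 0, 0.0467, -0.0133, 0, 0.065], [0, 0, 0, 0.0467, -0.0133, 0, 0.065], [0, 0, 0, 0.0467, -0.0133, 0, 0.065]]]' > rows.txt && python3 -m pendant rows.txt; python3 - <<'E'
from h import *
import pickle
W=V("wrist"); W.save("wdiv",k=1.5); pickle.dump(W,open("wdiv.pkl","wb")); s=sense(); print(s["tcp_pos"],s["tcp_rot"])
C=pickle.load(open("wchk.pkl","rb")); P=C.plane(np.array([(178,113),(457,113),(440,431),(220,431)])/1.5,.06); print(P.round(4),P.mean(0),[np.linalg.norm(P[i]-P[i-1]).round(4) for i in range(4)])
y=(P[2]+P[3]-P[0]-P[1]);print(np.arctan2(y[1],y[0]))
E
```

```text
t: 12.35
tcp_pos: [0.5359, -0.0304, 0.3004]
tcp_rot: [-3.137, -0.001, 1.428]
ft_force: [0.3, 0.2, -0.1]
finger_gap: 0.0651
grip_force: 0.0
t: 12.85
tcp_pos: [0.5038, 0.2013, 0.3211]
tcp_rot: [-3.139, 0.001, 1.429]
ft_force: [1.3, 1.1, 0.2]
finger_gap: 0.0651
grip_force: 0.0
t: 13.15
tcp_pos: [0.5002, 0.2284, 0.3205]
tcp_rot: [-3.138, 0.002, 1.43]
ft_force: [0.2, -0.8, 0.2]
finger_gap: 0.0651
grip_force: 0.0
[0.50058935 0.22772265 0.32090483] [-3.13903208e+00  1.52667983e-03  1.42868416e+00]
[[ 0.4466 -0.155   0.06  ]
 [ 0.6313 -0.1822  0.06  ]
 [ 0.5941 -0.4325  0.06  ]
 [ 0.4089 -0.4063  0.06  ]] [ 0.52024053 -0.29398195  0.06      ] [np.float64(0.2541), np.float64(0.1867), np.float64(0.253), np.float64(0.187)]
-1.71906069516638
```

View pics/wdiv.png

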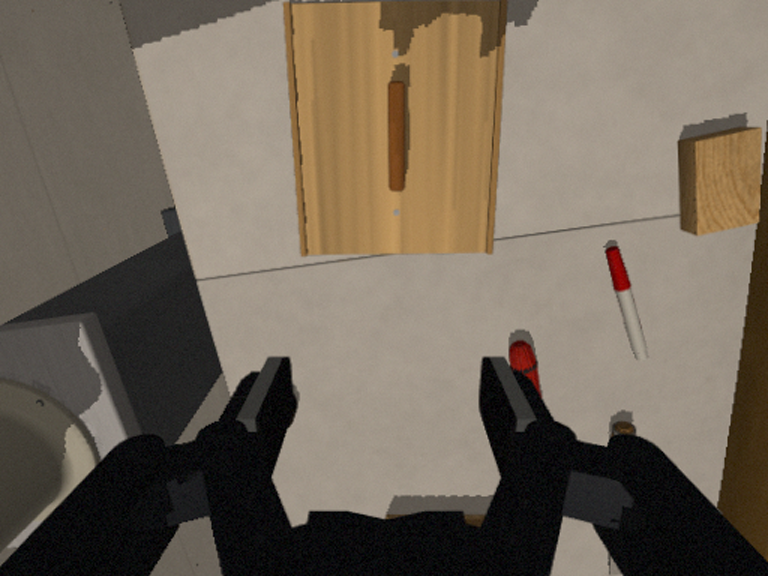

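The divider's rib top runs from (396,83) to (398,190). The near board corners are at (303,255) and (493,253), the far ones at (288,3) and (506,2).

```bash
python3 - <<'E'
from h import *
import pickle
W=pickle.load(open("wdiv.pkl","rb")); T=V("top")
r=W.plane(np.array([(397,83),(398,190)])/1.5,.046); print("rib",r,np.linalg.norm(r[0]-r[1]))
u=r[0]-r[1];print("rib dir",np.arctan2(u[1],u[0]),"ctr",r.mean(0))
c=W.plane(np.array([(303,255),(493,253),(506,2),(288,3)])/1.5,.012);print(c.round(4),c.mean(0),[np.linalg.norm(c[i]-c[i-1]).round(4) for i in range(4)])
u=c[2]+c[3]-c[0]-c[1];print(np.arctan2(u[1],u[0])); u=c[1]-c[0];print(np.arctan2(u[1],u[0])+np.pi/2)
tp=[np.array(q)/2.6+[100,120] for q in((80,263),(162,276))]
for a,b in zip(((396,83),(398,190)),tp): print("tri",tri([W,T],[np.array(a)/1.5,b])[0])
print("hint h", T.plane([np.mean(tp,0)],.046))
E
```

```text
rib [[0.52476527 0.34174307 0.046     ]
 [0.51406908 0.25536891 0.046     ]] 0.08703392020617862
rib dir 1.4475880662028124 ctr [0.51941718 0.29855599 0.046     ]
[[0.4122 0.2005 0.012 ]
 [0.5996 0.1762 0.012 ]
 [0.6263 0.396  0.012 ]
 [0.4427 0.4211 0.012 ]] [0.52019542 0.29845554 0.012     ] [np.float64(0.2227), np.float64(0.1889), np.float64(0.2214), np.float64(0.1853)]
1.4417686520766457
1.4418634353154207
tri [0.52336617 0.34049042 0.06313946]
tri [0.51283884 0.2531493  0.02685757]
hint h [[0.51738857 0.29734586 0.046     ]]
```

The rows are not in the units I measure in: shifts go in shares of 0.6 m and turns go in shares of 2 pi rad. I convert before sending: 0.19 m / 0.6 = 0.3167, 0.12 m / 0.6 = 0.2, -0.015 rad / 6.2832 = -0.0024.

```bash
echo '[[[0, 0, -0.0024, 0.0417, 0.005, 0.0667, 0.05], [0, 0, -0.0024, 0.0833, 0.01, 0.1333, 0.05], [0, 0, -0.0024, 0.1208, 0.0153, 0.2, 0.05], [0, 0, -0.0024, 0.1208, 0.0153, 0.275, 0.05], [0, 0, -0.0024, 0.1208, 0.0153, 0.3167, 0.05]]]' > rows.txt && python3 -m pendant rows.txt;echo '[[[0, 0, 0, 0, 0, 0, 0.05], [0, 0, 0, 0, 0, 0, 0.05]]]' > rows.txt && python3 -m pendant rows.txt; python3 - <<'E'
from h import *
W=V("wrist"); W.save("wrib",k=1.5); s=sense(); print(s["tcp_pos"],s["tcp_rot"])
print(W.proj([(0.5198,.2985,.046)])*1.5)
E
```

```text
t: 13.75
tcp_pos: [0.5185, 0.2971, 0.1277]
tcp_rot: [-3.136, 0.003, 1.443]
ft_force: [-0.1, -0.4, 1.0]
finger_gap: 0.0499
grip_force: 0.0
t: 13.95
tcp_pos: [0.521, 0.2979, 0.133]
tcp_rot: [-3.142, 0.0, 1.442]
ft_force: [0.5, 0.1, 0.7]
finger_gap: 0.0498
grip_force: 0.0
[0.52186404 0.29839713 0.13447946] [ 3.13892637e+00 -1.21338415e-03  1.44244003e+00]
[[383.36827809 297.75700764]]
```

View pics/wrib.png

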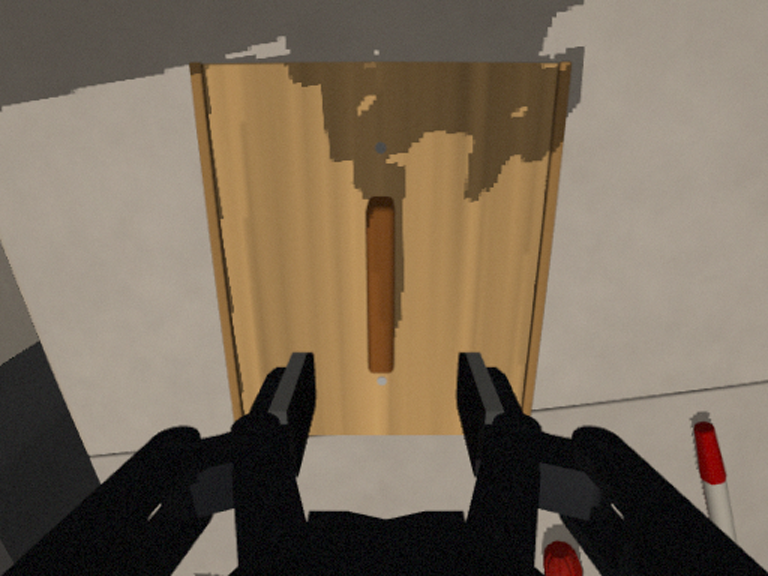

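The rib spans rows 198-372 at column 381, about 2 mm left of the tool's centre line.

Converted, 0.095 m / 0.6 = 0.1583, -0.001 m / 0.6 = -0.0017.

```bash
python3 - <<'E'
from h import *
W=V("wrist"); s=sense(); print(s["tcp_pos"],s["tcp_rot"])
r=W.plane(np.array([(380,199),(381,371)])/1.5,.046);print(r,r.mean(0),np.linalg.norm(r[0]-r[1]))
E
echo '[[[0, 0, 0, 0, -0.0017, 0.0667, 0.05], [0, 0, 0, 0, -0.0017, 0.125, 0.05], [0, 0, 0, 0, -0.0017, 0.1583, 0.05], [0, 0, 0, 0, -0.0017, 0.1583, 0.05]]]' > rows.txt && python3 -m pendant rows.txt
```

```text
[0.52220815 0.29872296 0.13515044] [ 3.13769192e+00 -1.86212895e-03  1.44268084e+00]
[[0.52572143 0.34786746 0.046     ]
 [0.51418209 0.25714769 0.046     ]] [0.51995176 0.30250757 0.046     ] 0.09145071361009108
t: 14.45
tcp_pos: [0.5183, 0.2983, 0.0363]
tcp_rot: [-3.139, 0.001, 1.443]
ft_force: [-0.4, 0.3, 0.0]
finger_gap: 0.05
grip_force: 0.0
```

Converted, 0.002 m / 0.6 = 0.0033.

```bash
echo '[[[0, 0, 0, 0.0033, 0, 0, 0.05], [0, 0, 0, 0.0033, 0, 0, 0], [0, 0, 0, 0.0033, 0, 0, 0], [0, 0, 0, 0.0033, 0, 0, 0], [0, 0, 0, 0.0033, 0, 0, 0]]]' > rows.txt && python3 -m pendant rows.txt 80; echo '[[[0, 0, 0, 0, 0, 0, 0], [0, 0, 0, 0, 0, 0, 0], [0, 0, 0, 0, 0, -0.0167, 0], [0, 0, 0, 0, 0, -0.05, 0], [0, 0, 0, 0, 0, -0.0833, 0]]]' > rows.txt && python3 -m pendant rows.txt;echo '[[[0, 0, 0, 0, 0, -0.05, 0], [0, 0, 0, 0, 0, -0.1, 0], [0, 0, 0, 0, 0, -0.15, 0], [0, 0, 0, 0, 0, -0.2, 0], [0, 0, 0, 0, 0, -0.2167, 0]]]' > rows.txt && python3 -m pendant rows.txt; echo '[[[0, 0, 0, 0, 0, 0, 0]]]' > rows.txt && python3 -m pendant rows.txt
```

```text
t: 14.95
tcp_pos: [0.5209, 0.3015, 0.0396]
tcp_rot: [3.139, -0.001, 1.444]
ft_force: [-1.6, -0.6, 6.8]
finger_gap: 0.0126
grip_force: 80.2
t: 15.45
tcp_pos: [0.5188, 0.3007, 0.0878]
tcp_rot: [-3.14, 0.001, 1.444]
ft_force: [0.4, 0.4, -2.6]
finger_gap: 0.0125
grip_force: 78.6
t: 15.95
tcp_pos: [0.521, 0.3015, 0.2216]
tcp_rot: [3.136, -0.003, 1.444]
ft_force: [0.5, 1.0, -2.4]
finger_gap: 0.0124
grip_force: 78.9
t: 16.05
tcp_pos: [0.5204, 0.3012, 0.2192]
tcp_rot: [3.139, -0.001, 1.444]
ft_force: [0.0, -1.2, -2.0]
finger_gap: 0.0123
grip_force: 78.9
```

Converted, -0.2 m / 0.6 = -0.3333, -0.04 m / 0.6 = -0.0667.

```bash
echo '[[[0, 0, 0, -0.0667, 0.0083, 0, 0], [0, 0, 0, -0.1333, 0.0167, 0, 0], [0, 0, 0, -0.2, 0.025, 0, 0], [0, 0, 0, -0.2667, 0.0333, 0, 0], [0, 0, 0, -0.3333, 0.0417, 0, 0]]]' > rows.txt && python3 -m pendant rows.txt;echo '[[[0, 0, 0, -0.0667, 0.0083, 0, 0], [0, 0, 0, -0.1333, 0.0167, 0, 0], [0, 0, 0, -0.2, 0.025, 0, 0], [0, 0, 0, -0.2667, 0.0333, 0, 0], [0, 0, 0, -0.3333, 0.0417, 0, 0]]]' > rows.txt && python3 -m pendant rows.txt;echo '[[[0, 0, 0.0008, -0.0667, 0.0083, 0, 0], [0, 0, 0.0016, -0.1333, 0.0167, 0, 0], [0, 0, 0.0029, -0.2, 0.025, 0, 0], [0, 0, 0.0029, -0.2667, 0.0333, 0, 0], [0, 0, 0.0029, -0.3183, 0.0417, 0, 0]]]' > rows.txt && python3 -m pendant rows.txt;echo '[[[0, 0, 0, 0, 0, 0, 0], [0, 0, 0, 0, 0, 0, 0]]]' > rows.txt && python3 -m pendant rows.txt; python3 - <<'E'
from h import *
W=V("wrist"); W.save("wd1",k=1.5)
P=np.mean([sense()["tcp_pos"]],0);print(P,sense()["tcp_rot"])
E
```

```text
t: 16.55
tcp_pos: [0.5174, 0.098, 0.2149]
tcp_rot: [-3.137, 0.0, 1.444]
ft_force: [1.3, 0.2, -3.4]
finger_gap: 0.0123
grip_force: 78.8
t: 17.05
tcp_pos: [0.517, -0.1032, 0.2149]
tcp_rot: [-3.138, -0.001, 1.444]
ft_force: [0.3, -0.0, -3.3]
finger_gap: 0.0123
grip_force: 78.7
t: 17.55
tcp_pos: [0.5176, -0.2963, 0.2146]
tcp_rot: [-3.138, -0.002, 1.424]
ft_force: [0.0, 1.1, -2.6]
finger_gap: 0.0127
grip_force: 78.7
t: 17.75
tcp_pos: [0.518, -0.2944, 0.2149]
tcp_rot: [-3.138, -0.003, 1.424]
ft_force: [-0.3, 0.5, -2.5]
finger_gap: 0.0126
grip_force: 78.8
[ 0.51828399 -0.29365468  0.21533218] [-3.13834863e+00 -2.57531976e-03  1.42565598e+00]
```

View pics/wd1.png

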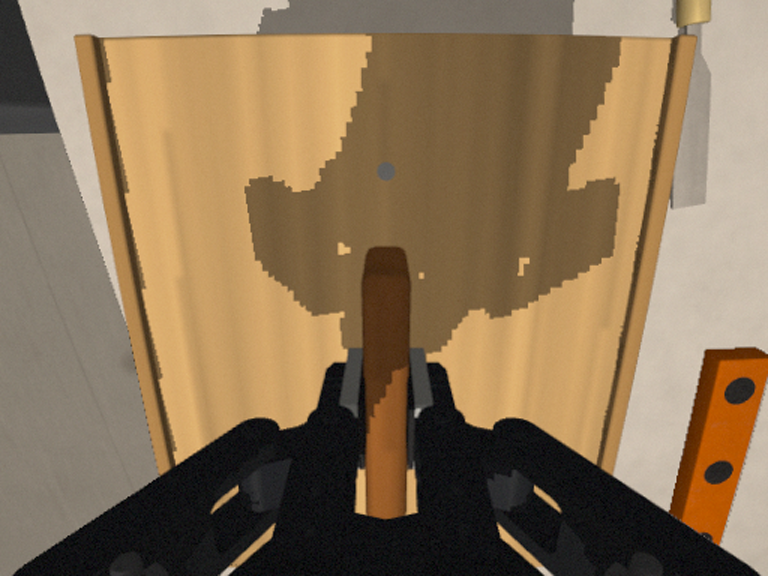

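The board hides the box. Its far top edge is at row 37 and spans columns 77-695. The rib's far top end is at (386,248). I'll use these to find where in the grip the board sits.

```bash
python3 - <<'E'
from h import *
W=V("wrist"); s=sense(); R=rot(s["tcp_rot"]); p=s["tcp_pos"]; print(p)
def loc(uv,dz): return (W.plane([np.array(uv)/1.5],p[2]+dz)[0]-p)@R
print("far edge mid",loc((386,37),-.0275),"corners",loc((77,37),-.0225),loc((695,37),-.0225),"rib end",loc((386,248),.0085))
E
```

```text
[ 0.5185853  -0.29335218  0.21586142]
far edge mid [ 0.10743266 -0.00020435  0.02771455] corners [ 0.1081445  -0.09240511  0.02294763] [0.10789223 0.09168626 0.02248453] rib end [ 0.05102665 -0.00026717 -0.00839778]
```

Converted, 0.115 m / 0.6 = 0.1917, 0.002 m / 0.6 = 0.0033.

```bash
echo '[[[0, 0, 0, 0.0033, 0.0025, 0.05, 0], [0, 0, 0, 0.0033, 0.0025, 0.1, 0], [0, 0, 0, 0.0033, 0.0025, 0.15, 0], [0, 0, 0, 0.0033, 0.0025, 0.1833, 0], [0, 0, 0, 0.0033, 0.0025, 0.1917, 0]]]' > rows.txt && python3 -m pendant rows.txt;echo '[[[0, 0, 0, 0, 0, 0.005, 0], [0, 0, 0, 0, 0, 0.01, 0], [0, 0, 0, 0, 0, 0.015, 0]]]' > rows.txt && python3 -m pendant rows.txt;echo '[[[0, 0, 0, 0, 0, 0.0033, 0], [0, 0, 0, 0, 0, 0.0067, 0], [0, 0, 0, 0, 0, 0.0083, 0], [0, 0, 0, 0, 0, 0.0083, 0]]]' > rows.txt && python3 -m pendant rows.txt; python3 - <<'E'
from h import *
S=V("side"); S.save("sd",(240,110,400,220),4.5); print(sense())
E
```

```text
t: 18.35
tcp_pos: [0.5192, -0.29, 0.099]
tcp_rot: [-3.136, -0.004, 1.427]
ft_force: [-0.4, 0.9, -2.9]
finger_gap: 0.0123
grip_force: 78.6
t: 18.65
tcp_pos: [0.5218, -0.2935, 0.0949]
tcp_rot: [3.139, 0.002, 1.426]
ft_force: [-0.3, 0.2, -3.9]
finger_gap: 0.0126
grip_force: 78.6
t: 19.05
tcp_pos: [0.5212, -0.2933, 0.0896]
tcp_rot: [3.141, 0.0, 1.426]
ft_force: [-3.3, 1.3, 5.3]
finger_gap: 0.0129
grip_force: 79.8
{'t': 19.1, 'joint_pos': array([-7.14362281e-01,  3.86467615e-01,  1.65735939e+00,  3.50045404e-05,
        1.09696594e+00, -5.69342057e-01]), 'joint_vel': array([ 1.55751079e-03, -1.00124350e-03, -1.02052143e-03,  5.00843263e-07,
       -8.56426643e-04, -9.75158927e-05]), 'joint_torque': array([-1.53191923e-01, -4.20693219e+01, -2.86531770e+01, -6.32176179e-04,
       -9.57331471e-01, -2.17979390e-02]), 'tcp_pos': array([ 0.52123206, -0.29327007,  0.08960729]), 'tcp_rot': array([3.14090230e+00, 4.04857816e-04, 1.42576000e+00]), 'ft_force': array([-2.62434183,  2.63111426,  5.5060644 ]), 'moment': array([0.42640706, 0.382083  , 0.00842636]), 'grip_force': 79.90705490112305, 'finger_gap': 0.012459231987305773}
```

View pics/sd.png

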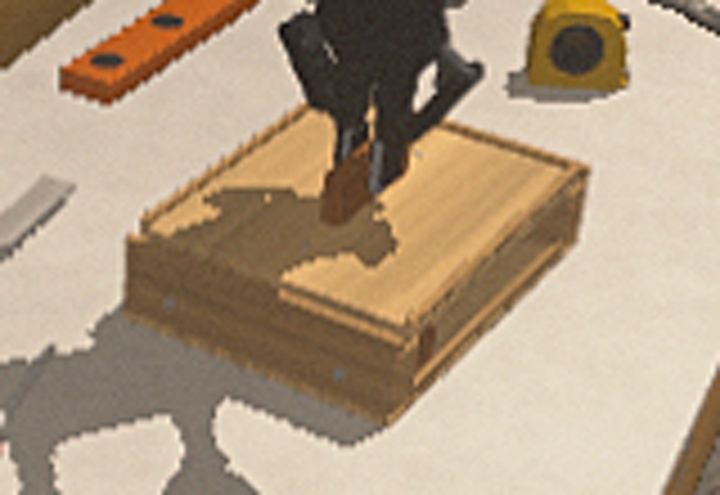

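The divider sits inside the lips, level and square over the box, and the force has turned to upward contact. Release.

Converted, -0.15 m / 0.6 = -0.25, -0.11 m / 0.6 = -0.1833.

```bash
echo '[[[0, 0, 0, 0, 0, 0, 0.04], [0, 0, 0, 0, 0, 0, 0.04], [0, 0, 0, 0, 0, 0, 0.04], [0, 0, 0, 0, 0, 0, 0.04]]]' > rows.txt && python3 -m pendant rows.txt;echo '[[[0, 0, 0, 0, 0, -0.05, 0.045], [0, 0, 0, 0, 0, -0.1167, 0.045], [0, 0, 0, 0, 0, -0.1833, 0.05], [0, 0, 0, 0, 0, -0.25, 0.065], [0, 0, 0, 0, 0, -0.25, 0.065]]]' > rows.txt && python3 -m pendant rows.txt; echo '[[[0, 0, 0, 0, 0, 0, 0.065]]]' > rows.txt && python3 -m pendant rows.txt;python3 - <<'E'
from h import *
S=V("side"); W=V("wrist"); 
a=cv2.resize(W.im,None,fx=1.1,fy=1.1); b=cv2.resize(S.im[110:220,240:400],None,fx=1.4,fy=1.4)
b=cv2.copyMakeBorder(b,0,a.shape[0]-b.shape[0],0,0,cv2.BORDER_CONSTANT); im=np.hstack([a,b]); print(im.shape)
cv2.imwrite("pics/seat.png",im[:,:,::-1]); s=sense();print(s["tcp_pos"],s["tcp_rot"])
import pickle; pickle.dump(W,open("wseat.pkl","wb"))
E
```

```text
t: 19.5
tcp_pos: [0.5209, -0.293, 0.0884]
tcp_rot: [-3.142, 0.0, 1.426]
ft_force: [-1.0, -0.2, 0.2]
finger_gap: 0.0401
grip_force: 0.0
t: 20.0
tcp_pos: [0.5237, -0.2953, 0.2461]
tcp_rot: [3.131, 0.007, 1.426]
ft_force: [1.2, -0.4, 0.6]
finger_gap: 0.0652
grip_force: 0.0
t: 20.1
tcp_pos: [0.5214, -0.2934, 0.2397]
tcp_rot: [3.139, 0.001, 1.426]
ft_force: [0.1, 0.2, -0.8]
finger_gap: 0.065
grip_force: 0.0
(422, 787, 3)
[ 0.52026497 -0.29243392  0.23680605] [-3.13919762e+00 -1.53779896e-03  1.42579123e+00]
```

View pics/seat.png

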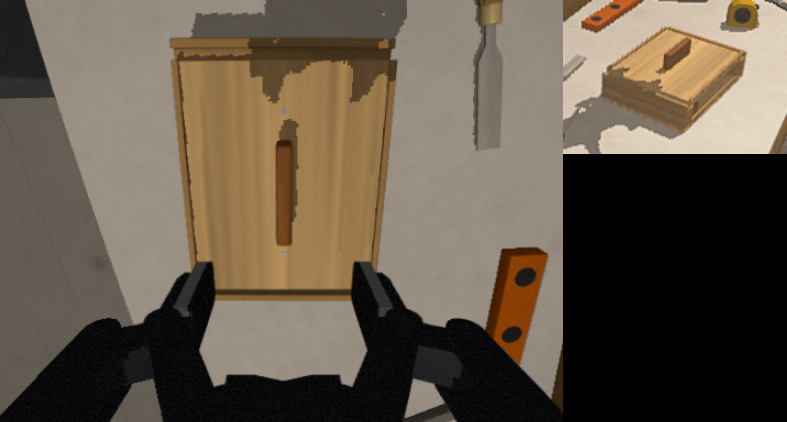

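The divider is seated square, with its rib at (284,193) and its edges level with the lip at (170-395). The picture budget is used up, so I'll work from numbers only. Now the red screwdriver.

Converted, 0.225 m / 0.6 = 0.375, 0.0425 m / 0.6 = 0.0708.

```bash
echo '[[[0, 0, 0, 0.075, 0.0142, 0, 0.06], [0, 0, 0, 0.15, 0.0283, 0, 0.06], [0, 0, 0, 0.225, 0.0425, 0, 0.06], [0, 0, 0, 0.3, 0.0567, 0, 0.06], [0, 0, 0, 0.375, 0.0708, 0, 0.06]]]' > rows.txt && python3 -m pendant rows.txt;echo '[[[0, 0, -0.0111, 0.075, 0.0142, 0, 0.06], [0, 0, -0.0223, 0.1333, 0.0267, 0.05, 0.06], [0, 0, -0.0334, 0.1643, 0.0308, 0.1167, 0.06], [0, 0, -0.0452, 0.1643, 0.0308, 0.1667, 0.06], [0, 0, -0.0452, 0.1643, 0.0308, 0.2167, 0.06]]]' > rows.txt && python3 -m pendant rows.txt; echo '[[[0, 0, 0, 0, 0, 0, 0.06], [0, 0, 0, 0, 0, 0, 0.06]]]' > rows.txt && python3 -m pendant rows.txt; cat > drv.py <<'E'
from h import *
import sys
def fit(W,col,z,sel,tail,gy):
    ys,xs=np.nonzero(W.mask(col)); p=W.plane(np.c_[xs,ys],z); p=p[sel(p)]
    vx,vy,x0,y0=cv2.fitLine(p[:,:2].astype(np.float32),cv2.DIST_HUBER,0,.01,.01).ravel(); u=np.array([vx,vy])*np.sign(vy)
    t=(p[:,:2]-[x0,y0])@u; e=np.array([x0,y0])+u*np.percentile(t,99.5)
    return np.arctan2(u[1],u[0]),np.ptp(np.percentile(t,[.5,99.5])),e-u*(tail-gy),len(t)
E
python3 - <<'E'
from drv import *
s=sense();print(s["tcp_pos"],s["tcp_rot"])
print(fit(V("wrist"),'red',.018,lambda p:(abs(p[:,0]-.628)<.04)&(abs(p[:,1]-.02)<.1),.1025,.045))
E
```

```text
t: 20.7
tcp_pos: [0.5948, -0.0744, 0.2362]
tcp_rot: [-3.138, -0.001, 1.426]
ft_force: [-0.1, -0.6, -0.2]
finger_gap: 0.0601
grip_force: 0.0
t: 21.2
tcp_pos: [0.6262, 0.0197, 0.1045]
tcp_rot: [-3.137, -0.001, 1.713]
ft_force: [-0.4, -0.3, 0.0]
finger_gap: 0.0601
grip_force: 0.0
t: 21.4
tcp_pos: [0.627, 0.0185, 0.1074]
tcp_rot: [-3.139, -0.001, 1.709]
ft_force: [-0.5, 0.8, 0.4]
finger_gap: 0.0602
grip_force: 0.0
[0.62703578 0.01847444 0.1073749 ] [-3.13862752e+00 -9.59177420e-04  1.70945856e+00]
(np.float32(1.7209352), np.float64(0.09747677097953747), array([0.62839952, 0.01782183]), 3475)
```

Converted, 0.083 m / 0.6 = 0.1383, 0.001 m / 0.6 = 0.0017.

```bash
echo '[[[0, 0, 0, 0, 0.0017, 0.0667, 0.06], [0, 0, 0, 0, 0.0017, 0.1167, 0.06], [0, 0, 0, 0, 0.0017, 0.1383, 0.06], [0, 0, 0, 0, 0.0017, 0.1383, 0.06]]]' > rows.txt && python3 -m pendant rows.txt; echo '[[[0, 0, 0, 0, 0, 0, 0], [0, 0, 0, 0, 0, 0, 0], [0, 0, 0, 0, 0, 0, 0], [0, 0, 0, 0, 0, 0, 0], [0, 0, 0, 0, 0, 0, 0]]]' > rows.txt && python3 -m pendant rows.txt 40;echo '[[[0, 0, 0, 0, 0, -0.0667, 0], [0, 0, 0, 0, 0, -0.1417, 0], [0, 0, 0, 0, 0, -0.2167, 0], [0, 0, 0, 0, 0, -0.275, 0], [0, 0, 0, 0, 0, -0.275, 0]]]' > rows.txt && python3 -m pendant rows.txt; echo '[[[0, 0, 0, 0, 0, 0, 0]]]' > rows.txt && python3 -m pendant rows.txt
python3 - <<'E'
from drv import *
s=sense();print(s["tcp_pos"],s["tcp_rot"]); R=rot(s["tcp_rot"]); p=s["tcp_pos"]
d,l,g,n=fit(V("wrist"),'red',p[2],lambda q:(abs(q[:,0]-p[0])<.05)&(abs(q[:,1]-p[1])<.1),.1025,.045)
print(d,l,"grip pt in tool",(np.r_[g,p[2]]-p)@R)
E
```

```text
t: 21.85
tcp_pos: [0.6284, 0.0185, 0.025]
tcp_rot: [-3.14, -0.001, 1.71]
ft_force: [-0.3, 0.2, 0.1]
finger_gap: 0.06
grip_force: 0.0
t: 22.35
tcp_pos: [0.6308, 0.0183, 0.0281]
tcp_rot: [3.138, 0.001, 1.71]
ft_force: [-0.6, -0.5, 6.7]
finger_gap: 0.0231
grip_force: 39.2
t: 22.85
tcp_pos: [0.633, 0.018, 0.1986]
tcp_rot: [3.129, 0.004, 1.71]
ft_force: [0.8, 0.1, 0.0]
finger_gap: 0.0232
grip_force: 40.1
t: 22.95
tcp_pos: [0.6296, 0.0185, 0.192]
tcp_rot: [3.139, 0.001, 1.71]
ft_force: [0.1, 0.1, -1.4]
finger_gap: 0.023
grip_force: 40.1
[0.62958864 0.01846022 0.1919643 ] [3.13902046e+00 7.90167177e-04 1.70985354e+00]
1.6368628 0.12700867829707727 grip pt in tool [ 3.92805364e-02  1.91481165e-03 -2.61130260e-05]
```

Converted, -0.22 m / 0.6 = -0.3667, -0.0775 m / 0.6 = -0.1292.

```bash
echo '[[[0, 0, 0, -0.0733, -0.0258, 0, 0], [0, 0, 0, -0.1467, -0.0517, 0, 0], [0, 0, 0, -0.22, -0.0775, 0, 0], [0, 0, 0, -0.2933, -0.1033, 0, 0], [0, 0, 0, -0.3667, -0.1292, 0, 0]]]' > rows.txt && python3 -m pendant rows.txt;echo '[[[0, 0, 0.0111, -0.05, -0.0167, 0, 0], [0, 0, 0.0223, -0.075, -0.0267, 0, 0], [0, 0, 0.0334, -0.075, -0.0267, 0, 0], [0, 0, 0.0452, -0.075, -0.0267, 0, 0], [0, 0, 0.0452, -0.075, -0.0267, 0, 0]]]' > rows.txt && python3 -m pendant rows.txt; echo '[[[0, 0, 0, 0, 0, 0, 0], [0, 0, 0, 0, 0, 0, 0]]]' > rows.txt && python3 -m pendant rows.txt
python3 - <<'E'
from drv import *
s=sense();print(s["tcp_pos"],s["tcp_rot"]); R=rot(s["tcp_rot"]); p=s["tcp_pos"]
W=V("wrist"); n,l,st,c=cv2.connectedComponentsWithStats(W.mask('red')); print([(a.tolist(),b.round().tolist()) for a,b in zip(st[1:],c[1:]) if a[4]>100])
E
```

```text
t: 23.5
tcp_pos: [0.581, -0.2111, 0.188]
tcp_rot: [-3.138, -0.003, 1.71]
ft_force: [0.5, -0.8, -0.9]
finger_gap: 0.0234
grip_force: 40.1
t: 24.0
tcp_pos: [0.572, -0.2564, 0.188]
tcp_rot: [-3.138, -0.002, 1.425]
ft_force: [-0.2, -0.1, -0.8]
finger_gap: 0.0234
grip_force: 40.1
t: 24.2
tcp_pos: [0.5728, -0.2564, 0.1896]
tcp_rot: [-3.14, -0.001, 1.427]
ft_force: [0.6, 0.4, -1.2]
finger_gap: 0.023
grip_force: 40.1
[ 0.57281866 -0.25642706  0.189619  ] [-3.14019029e+00 -7.20962174e-04  1.42726740e+00]
[([229, 139, 57, 180, 7347], [257.0, 225.0])]
```

The handle blob is centred at column 257, and its end at row 139 fits a grip at y = 45 mm. Lower into the trough.

Converted, 0.104 m / 0.6 = 0.1733, 0.102 m / 0.6 = 0.17.

```bash
echo '[[[0, 0, 0, 0, 0, 0.0667, 0], [0, 0, 0, 0, 0, 0.125, 0], [0, 0, 0, 0, 0, 0.1583, 0], [0, 0, 0, 0, 0, 0.17, 0], [0, 0, 0, 0, 0, 0.1733, 0]]]' > rows.txt && python3 -m pendant rows.txt;echo '[[[0, 0, 0, 0, 0, 0, 0], [0, 0, 0, 0, 0, 0, 0.03], [0, 0, 0, 0, 0, 0, 0.04], [0, 0, 0, 0, 0, 0, 0.04], [0, 0, 0, 0, 0, 0, 0.04]]]' > rows.txt && python3 -m pendant rows.txt;echo '[[[0, 0, 0, 0, 0, -0.05, 0.04], [0, 0, 0, 0, 0, -0.1167, 0.042], [0, 0, 0, 0, 0, -0.2, 0.05], [0, 0, 0, 0, 0, -0.2833, 0.065], [0, 0, 0, 0, 0, -0.3333, 0.065]]]' > rows.txt && python3 -m pendant rows.txt; echo '[[[0, 0, 0, 0, 0, 0, 0.065], [0, 0, 0, 0, 0, 0, 0.065]]]' > rows.txt && python3 -m pendant rows.txt
python3 - <<'E'
from drv import *
s=sense();print(s["tcp_pos"])
c=np.array([.5199,-.2943]); ya=np.array([np.cos(-1.716),np.sin(-1.716)]); xa=np.array([ya[1],-ya[0]])
xa=-xa if xa[0]>0 else xa
ba=np.arctan2(*ya[::-1])
for n in("wrist","top"):
    d,l,g,k=fit(V(n),'red',.078,lambda q:(abs((q[:,:2]-c)@xa)<.09)&(abs((q[:,:2]-c)@ya)<.125),.1025,0)
    print(n,"angle",d-(ba+np.pi),"handle len",l,"driver centre in box",(g-c)@xa,(g-c)@ya,k)
E
```

```text
t: 24.75
tcp_pos: [0.5734, -0.2566, 0.0879]
tcp_rot: [-3.141, -0.0, 1.427]
ft_force: [-4.7, 4.4, 13.7]
finger_gap: 0.023
grip_force: 42.1
t: 25.25
tcp_pos: [0.5731, -0.2569, 0.0865]
tcp_rot: [-3.142, -0.0, 1.426]
ft_force: [-0.1, 0.7, 0.6]
finger_gap: 0.04
grip_force: 0.0
t: 25.75
tcp_pos: [0.5742, -0.2576, 0.2917]
tcp_rot: [3.136, 0.003, 1.426]
ft_force: [-0.5, -0.6, -0.4]
finger_gap: 0.0651
grip_force: 0.0
t: 25.95
tcp_pos: [0.5733, -0.257, 0.2869]
tcp_rot: [3.141, 0.0, 1.426]
ft_force: [-0.2, 0.9, -0.3]
finger_gap: 0.065
grip_force: 0.0
[ 0.57329146 -0.2569851   0.28689409]
wrist angle 0.002889402074269354 handle len 0.09724357485257595 driver centre in box -0.046570414702539954 0.00024898294800768106 1582
top angle -0.11017214520508856 handle len 0.08140120510182097 driver centre in box -0.04278964326056801 0.0018450129115786312 78
```

The red screwdriver is at box (-47,0) mm and straight. One last check on the divider, since the touchdown force was 13.7 N.

```bash
python3 - <<'E'
from h import *
import pickle
W=V("wrist"); O=pickle.load(open("wseat.pkl","rb"))
c=np.array([.5199,-.2943]); ya=np.array([np.cos(-1.716),np.sin(-1.716)]); xa=np.array([ya[1],-ya[0]])
for v in(O,W):
    m=cv2.inRange(v.hsv(),(3,140,30),(13,255,170)); m=cv2.morphologyEx(m,cv2.MORPH_OPEN,np.ones((3,3)))
    n,l,st,ce=cv2.connectedComponentsWithStats(m)
    for i in range(1,n):
        if st[i,4]>200:
            ys,xs=np.nonzero(l==i); b=v.plane(np.c_[xs,ys],.096)[:,:2]-c; b=np.c_[b@xa,b@ya]
            if (abs(np.median(b,0))<.08).all(): print(st[i],np.percentile(b,[1,50,99],axis=0).round(4).tolist(), cv2.fitLine(b.astype(np.float32),2,0,.01,.01).ravel())
E
python3 - <<'E'
from h import *
import pickle
W=V("wrist"); O=pickle.load(open("wseat.pkl","rb"))
c=np.array([.5199,-.2943]); ya=np.array([np.cos(-1.716),np.sin(-1.716)]); xa=np.array([ya[1],-ya[0]])
for v in(O,W):
    q=v.proj(np.r_[c,.096])[0].astype(int); h=v.hsv(); print(q,h[q[1],q[0]],h[q[1],q[0]-30])
    col=h[q[1],q[0]].astype(int)
    m=cv2.inRange(h,tuple((col-[4,50,35]).clip(0).tolist()),tuple((col+[4,50,35]).clip(0,255).tolist())); 
    n,l,st,ce=cv2.connectedComponentsWithStats(m); i=l[q[1],q[0]]
    ys,xs=np.nonzero(l==i); b=v.plane(np.c_[xs,ys],.096)[:,:2]-c; b=np.c_[b@xa,b@ya]
    print(st[i],np.percentile(b,[1,50,99],axis=0).round(4).tolist(), cv2.fitLine(b.astype(np.float32),2,0,.01,.01).ravel())
E
```

```text
[256 179] [ 14 201 114] [ 17 132 160]
[ 251  133   15   91 1235] [[-0.0069, -0.0419], [-0.0003, -0.0023], [0.0054, 0.0434]] [ 4.3697972e-03  9.9999046e-01 -6.8802538e-04 -1.3276301e-03]
[216 204] [ 14 191 123] [ 17 127 161]
[210 168  15  73 801] [[-0.0067, -0.0421], [-0.0007, -0.0017], [0.0054, 0.0435]] [ 1.6294273e-03 -9.9999869e-01 -6.7948055e-04 -1.0037019e-03]
```

The divider is unmoved, centred within 2 mm and square. I'll hand in.

```bash
python3 -c "
from rig import job_done
print(job_done())"
```

```text
the job is handed in; nothing more can be done
None
```

The job is handed in at about 26 s on the robot clock: short and middle screwdrivers in their compartments, divider seated within 2 mm and square, long screwdriver centred in one trough, chisel and marker not touched; no pass/fail verdict was printed.

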